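Lay out a piled-up hose coupling on the outline tiles

TASK

The four parts of a hose coupling are piled on the bench: flange at the bottom, then collar, spacer ring and, on top, the brass fitting. Take the pile apart from the top down and lay each part flat, the fitting standing upright as it is now, centred on the outline tile that shows its own shape and size, the flange lying along its outline. Leave the dark bushing and the loose bolt beside the tiles where they are.

Things in the scene. Friction and masses are not known exactly. Their poses are not given: they have to be found in the camera images.
- fitting_centre (a point): brass hose fitting standing on its hexagon foot, 40 mm tall; the foot is 24 mm across flats (flats face its x axis, both ways), 27 mm over the corners, grip it there: the hexagon is the lowest 12 mm, and from there it tapers up over a thread to 12 mm at the top. Top of the pile, loose; the chamfer of its foot sits up to 1 mm deep in the mouth of the ring below. The point is its centre, half-way up; z up along its axis.
- ring_centre (a point): pale steel spacer ring, 38 mm outside diameter, 24 mm bore, 12 mm thick. Second from the top. The point is its centre, half-way up; z up along its axis.
- collar_centre (a point): dark steel collar, a plain ring of 50 mm outside diameter, 26 mm bore, 16 mm thick. Third from the top. The point is its centre, half-way up; z up along its axis.
- flange_centre (a point): oblong steel flange, 88 mm long (its x axis) with round ends, 56 mm wide (its y axis, flat sides 32 mm long), 12 mm thick, with a dark bolt spot near each end. Bottom of the pile, lying on the bench. The point is its centre, half-way up; z up along its axis.
- tile_fitting_mark (a point): fixed grey plate, 112 x 88 mm, 6 mm thick, long side along its x axis, with a small screw in each corner and, in its middle, a flat dark inlay in the outline of one part: a small solid hexagon, 24 mm across flats (the fitting). This point is the middle of the inlay, on the plate's top face; z up.
- tile_ring_mark (a point): fixed grey plate, 112 x 88 mm, 6 mm thick, long side along its x axis, with a small screw in each corner and, in its middle, a flat dark inlay in the outline of one part: a ring of 38 mm outside and 24 mm inside diameter (the spacer ring). This point is the middle of the inlay, on the plate's top face; z up.
- tile_collar_mark (a point): fixed grey plate, 112 x 88 mm, 6 mm thick, long side along its x axis, with a small screw in each corner and, in its middle, a flat dark inlay in the outline of one part: a larger and broader ring of 50 mm outside and 26 mm inside diameter (the collar). This point is the middle of the inlay, on the plate's top face; z up.
- tile_flange_mark (a point): fixed grey plate, 112 x 88 mm, 6 mm thick, long side along its x axis, with a small screw in each corner and, in its middle, a flat dark inlay in the outline of one part: an oblong with round ends, 88 x 56 mm, long along its x axis (the flange, either way round). This point is the middle of the inlay, on the plate's top face; z up.
- bushing_centre (a point): bystander, not to be moved: small dark bushing standing on end, 26 mm diameter, 16 mm tall, loose on the bench. The point is its centre.
- bolt_centre (a point): bystander, not to be moved: pale hexagon bolt, 28 x 58 mm over all, 17 mm tall, lying loose on the bench. The point is its middle, 8 mm up.
Not all that is in view belongs to the job. Of the things shaped like the part that bears flange_centre, the bare steel one is meant.

How it is judged (in metres and radians):
On the way, in this order (a step that is already met when the one before it is completed fails the run):
1. the fitting is set down on its own tile and let go (horizontal distance between fitting_centre and tile_fitting_mark below 0.012 m and z of fitting_centre in the frame of tile_fitting_mark between 0.016 and 0.024 m and angle between fitting_centre's own z axis and vertical below 0.12 rad and contact force between the fingers and fitting below 0.05 N), for 0.2 s.
2. the spacer ring is set down on its own tile and let go (horizontal distance between ring_centre and tile_ring_mark below 0.012 m and z of ring_centre in the frame of tile_ring_mark between 0.002 and 0.01 m and angle between ring_centre's own z axis and vertical below 0.12 rad and contact force between the fingers and ring below 0.05 N), for 0.2 s.
3. the collar is set down on its own tile and let go (horizontal distance between collar_centre and tile_collar_mark below 0.012 m and z of collar_centre in the frame of tile_collar_mark between 0.004 and 0.012 m and angle between collar_centre's own z axis and vertical below 0.12 rad and contact force between the fingers and collar below 0.05 N), for 0.2 s.
4. the flange is set down on its own tile and let go (horizontal distance between flange_centre and tile_flange_mark below 0.012 m and z of flange_centre in the frame of tile_flange_mark between 0.002 and 0.01 m and angle between flange_centre's own z axis and vertical below 0.12 rad and angle between the x axis of flange_centre and the x axis of tile_flange_mark, either way round below 0.26 rad and contact force between the fingers and flange below 0.05 N), for 0.2 s.
At the end, for the whole second after the job is handed in: Each of the four parts rests flat (the fitting upright) on the tile with its own outline, its centre within 12 mm of the outline's middle, tilted less than 0.12 rad, the flange's length within 0.26 rad of its outline's either way round; all are let go and at rest (all of step 1 and all of step 2 and all of step 3 and all of step 4 and linear speed of each of fitting, ring, collar, flange below 0.02 m/s); the robot touches nothing.
It fails at once if the bushing is moved more than 15 mm (distance of bushing_centre from where it was at the start of the episode above 0.015 m).
It fails at once if the bolt is moved more than 15 mm (distance of bolt_centre from where it was at the start of the episode above 0.015 m).
It also fails if it takes over 96 s, if anything falls off the work surface, if the arm or the gripper's body presses on something with over 40 N, if the wrist force passes 120 N, or if a joint passes its speed limit or range.

ROBOT

A 6-joint arm with a two-finger parallel gripper is mounted at the origin on a cart in front of the work surface, level with it; the furniture and walls round the work are solid. World frame = base frame: x ahead of the robot, y to its left, z up, the work surface at z = 0. Lengths are in mm, angles in degrees, forces in N, time in s.
With the tool pointing down it reaches from about 350 to 725 mm from the base axis. Payload 6 kg.
Tool frame: the origin (TCP) lies midway between the tips of the shut fingers; the grasp point (between the pads) lies 19 mm behind it; z points along the fingers, y is the line along which they close (so a half turn about z gives the same grasp; the last joint's range is limited). The gripper opens to 85 mm and grips with 20 to 120 N. Pads are 22 mm wide; open, the fingers measure 114 mm over their backs; the gripper's body (76 mm by 85 mm) begins 54 mm behind the grasp point. The pads swing forward as they close: fully open they stand 13 mm farther back than shut.
Start: joints at [85.124, 2.303, 4.859, 0, -92.561, -19.12], TCP at [243.971, 548.132, 201.861] pointing down, gripper open.
Joint ranges: [-146.85, 146.85], [-73.84, 115.35], [-62.03, 85.46], [-188.31, 113.3], [-161.28, -10.13], [-171.36, 171.36]. Speed limits (degrees/s): [147.25, 147.25, 172.46, 180, 180, 180].

INTERFACE

Orientations are given as [roll, pitch, yaw] about the fixed x, y, z axes, in that order (R = Rz(yaw) Ry(pitch) Rx(roll)).
In Python, from plant import env, vision, order gives the robot as it stands.
- The arm moves only by the tool step_arm, never from a script. Its argument "deltas" is a list of rows, each a list of 5 numbers: the opening, from 0 (shut) to 1 (fully open), then the shift along the world's x, y, z in cm, then the turn about the world's z in degrees. A call has 1 to 20 rows; each row shifts and turns the commanded pose from where the row before left it; what a row does not reach is not made up. A row lasts 1/8 s, in which the tool goes at most 62.5 mm and 10.7 degrees, less where a joint would pass 70% of its speed; a pose out of reach is approached as far as the arm can. A call with a gripper value outside its range is refused whole. The fingers move at their own pace and stop on an object; "newtons" is the grip in N (left out, the last holds). Time passes only in rows, so rows that do not move let the fingers close. It gives the time, the measured TCP pose, the force, the opening and the grip force at its end, in the units of the state.
- env.sense(): the state, without advancing time (a new reading comes with each control period).
- vision.get_image(name): name is "side" or "top"; returns a dict with "frame" (384x512x3 uint8, blue, green, red), "K" (3x3 intrinsics, pixels), "R" (3x3) and "t" (3): a world point X has camera coordinates R X + t. Camera axes: x right, y down, z forward; pixel columns grow to the right and rows downward; lengths in mm; the calibration is good to about 2 mm. A picture is of the moment at which its call begins. There is no depth.
- order.job_done(): hands the job in; it is judged then, once.
The state is a dict: "time_s": time; "joint_pos": joint angles; "dq": joint speeds; "joint_torque": joint torques, N m; "tcp_pos": TCP position; "tool_rot": TCP orientation; "contact_force": force on the tool from outside, world axes, zero at the start; "moment": the same for the moment, N m; "width": finger opening in mm; "gripper_force": force on a finger pad.
Only numpy, scipy, OpenCV 4.12 (cv2) and the standard library are available. Lean on these libraries where they do the work, as an engineer would, in place of code of your own. Each camera call takes 0.05 s, during which the arm holds its last target. There are 200 camera calls.

## Working session

There is one attempt and no reset: what is moved stays moved. The work goes in short steps, Python scripts to look and compute and a tool call to move; the robot and the scene stay as the last step left them, time stands still between calls to the robot, and variables do not carry over. Pictures are saved under pics/ and viewed, at most 17 in all, crops included, and the job is handed in when it is done.

Besides the shell and the picture viewer there is one more tool, called after "Call:" by a JSON object that holds its "fn" and its "kwargs", one argument or row to a line. step_arm: Moves the arm, as the interface text tells. Its arguments: {"type":"object","properties":{"deltas":{"type":"array"},"newtons":{"type":"number"}},"required":["deltas"]}

```bash
mkdir -p pics; ls; python3 - <<'E'
from plant import env,vision,order
import cv2
for n in("top","side"):
    d=vision.get_image(n); cv2.imwrite(f"pics/{n}0.png",d["frame"]); print(n,d["K"],d["R"],d["t"])
print(env.sense())
E
```

```text
pics
top [[487.91851886   0.         251.52395825]
 [  0.         487.91851886 196.52149315]
 [  0.           0.           1.        ]] [[-0.0195871  -0.9995073  -0.02452536]
 [-0.98082038  0.02396729 -0.19343461]
 [ 0.19392711  0.02026615 -0.98080659]] [ 244.85442261  438.40119962 1071.46559769]
side [[440.28603126   0.         251.54484837]
 [  0.         440.28603126 193.262212  ]
 [  0.           0.           1.        ]] [[ 9.53337495e-01 -3.01905724e-01  7.45122454e-04]
 [-2.06932795e-01 -6.55231526e-01 -7.26533183e-01]
 [ 2.19832754e-01  6.92477134e-01 -6.87130977e-01]] [-352.36934851  295.4170763   732.89305533]
{'time_s': 0.1, 'joint_pos': array([ 8.51238112e+01,  2.33591042e+00,  4.80718477e+00, -2.25054711e-02,
       -9.25634092e+01, -1.91220100e+01]), 'dq': array([ 0.06050427, -0.05388363,  0.13223901,  0.03482127, -0.06600009,
        0.00675416]), 'joint_torque': array([-5.65580354e-03, -3.69351375e+01,  3.48279977e+01,  6.95187941e+00,
       -4.63799734e-03, -8.39262526e-06]), 'tcp_pos': array([243.80302124, 547.84354648, 200.96664648]), 'tool_rot': array([ 1.79905583e+02, -8.93763840e-03, -2.39972030e+01]), 'contact_force': array([-0.49242959,  0.49980043,  0.52597474]), 'moment': array([-0.01888397,  0.04131664,  0.02446781]), 'gripper_force': 0.0, 'width': 85.61025254337306}
```

View pics/top0.png

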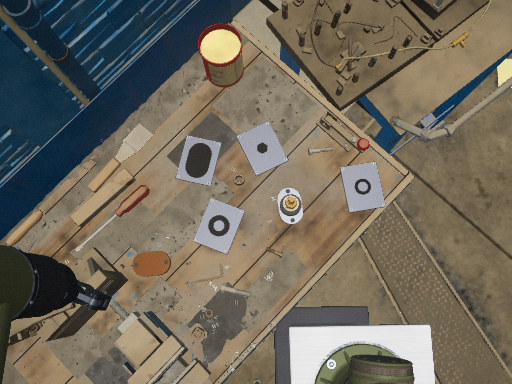

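View pics/side0.png

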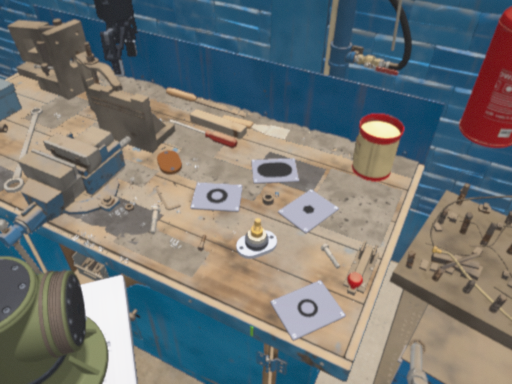

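Candidates for the parts: the pile is at top (290,205) / side (257,238). The flange look-alike is a rusty oblong at top (152,263) / side (169,161), which is a decoy. Ring outlines are at top (219,226) and (362,187). The small dark ring at top (239,180) is the bushing, and the bolt is at top (320,150).

```bash
cat > h.py <<'E'
from plant import env,vision,order
import cv2,numpy as np
def cast(d,p,z):
    p=np.atleast_2d(np.asarray(p,float)); R,t=d["R"],d["t"]
    r=np.c_[p,np.ones(len(p))]@np.linalg.inv(d["K"]).T@R; c=-R.T@t
    return c+r*((z-c[2])/r[:,2])[:,None]
def proj(d,X):
    q=d["K"]@(d["R"]@np.asarray(X,float)+d["t"]); return q[:2]/q[2]
def tiles(d):
    f=d["frame"]; hsv=cv2.cvtColor(f,cv2.COLOR_BGR2HSV)
    m=cv2.inRange(hsv,(90,5,135),(135,70,255)); cs,h=cv2.findContours(m,cv2.RETR_CCOMP,cv2.CHAIN_APPROX_NONE)
    out=[]
    for i,c in enumerate(cs):
        if h[0][i][3]>=0 or cv2.contourArea(c)<600: continue
        W=cast(d,c[:,0],6)[:,:2].astype(np.float32); (o,s,a)=cv2.minAreaRect(W)
        if not(95<max(s)<130 and 75<min(s)<105): continue
        if s[0]<s[1]: a+=90
        holes=[k for k in range(len(cs)) if h[0][k][3]==i]
        k=max(holes,key=lambda k:cv2.contourArea(cs[k]))
        I=cast(d,cs[k][:,0],6)[:,:2].astype(np.float32)
        r2=cv2.minAreaRect(I); M=I.mean(0)
        out.append((np.mean(c[:,0],0).round(),np.round(o,1),np.round(s),round(a,1),"inlay",np.round(r2[0],1),np.round(r2[1],1),round(r2[2],1)))
    return out
E
python3 - <<'E'
from h import *
for n in("top","side"):
    d=vision.get_image(n)
    for o in tiles(d): print(n,*o)
    c=(290,205) if n=="top" else (257,238)
    f=d["frame"][c[1]-35:c[1]+35,c[0]-50:c[0]+50]
    cv2.imwrite(f"pics/crop_{n}.png",cv2.resize(f,None,fx=7,fy=7,interpolation=cv2.INTER_CUBIC))
    for z in (0,12,28,40,80):print(z,cast(d,c,z).round())
E
python3 -c "
import cv2,numpy as np
a=cv2.imread('pics/crop_top.png');b=cv2.imread('pics/crop_side.png')
cv2.imwrite('pics/both.png',cv2.resize(np.vstack([a,b]),(420,588)))"
```

```text
top [219. 226.] [384.4 314.9] [ 86. 110.] 157.4 inlay [384.8 315.5] [52.2 53. ] 44.2
top [362. 187.] [469.7 -26.6] [110.  86.] 8.2 inlay [469.5 -27.5] [40.1 41.5] 86.6
top [198. 160.] [544.6 362.9] [ 86. 110.] 165.7 inlay [545.  362.8] [61.6 92. ] 76.7
top [262. 148.] [571.1 208.7] [110.  86.] 24.1 inlay [571.8 208.4] [29.7 29.7] 44.6
0 [[430. 145.   0.]]
12 [[428. 146.  12.]]
28 [[425. 147.  28.]]
40 [[423. 148.  40.]]
80 [[416. 150.  80.]]
side [307. 310.] [468.3 -27.7] [110.  86.] 8.1 inlay [469.  -25.7] [40.2 38.6] 27.7
side [308. 210.] [569.4 207.5] [112.  87.] 24.9 inlay [571.  210.1] [28.4 24.8] 33.2
side [217. 197.] [383.6 313.6] [ 87. 109.] 157.0 inlay [384.2 315.3] [50.9 52.1] 72.5
side [274. 171.] [544.1 362.7] [ 90. 110.] 165.3 inlay [544.4 365.5] [61.9 90.3] 72.5
0 [[435. 167.   0.]]
12 [[431. 157.  12.]]
28 [[427. 144.  28.]]
40 [[424. 134.  40.]]
80 [[413. 102.  80.]]
```

View pics/crop_top.png

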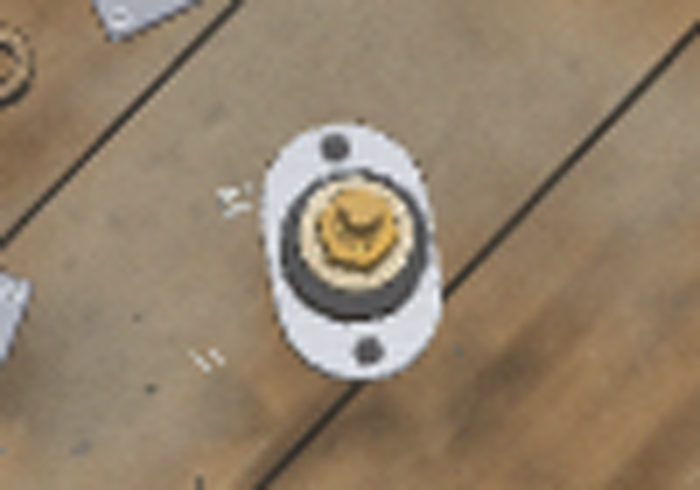

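View pics/crop_side.png

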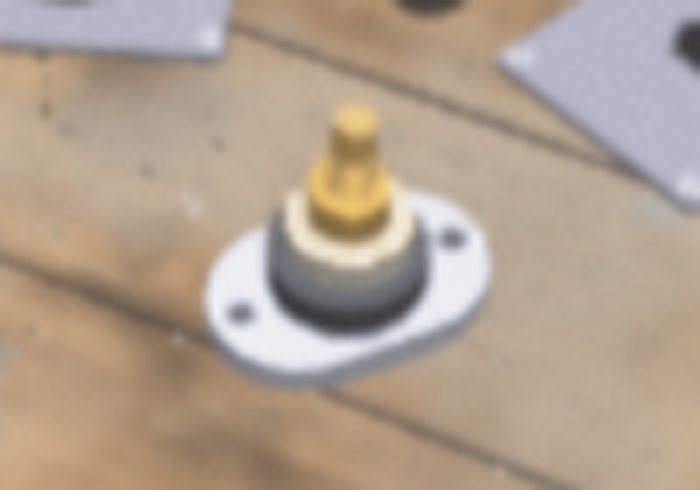

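Both crops confirm the pile. It has brass on pale ring on dark collar on a bare-steel flange, centred at about top (290,205), with bolt spots at top (287.9,191.1) and (292.7,220.0). The rusty oblong is the decoy. Ring tile is (362,187) at 40 mm, collar tile is (219,226) at 52 mm.

```bash
python3 - <<'E'
from h import *
T=vision.get_image("top");S=vision.get_image("side")
t=lambda u,v:(240+u/7-.43,170+v/7-.43); s=lambda u,v:(207+u/7-.43,203+v/7-.43)
a,b=cast(T,[t(335,148),t(369,350)],12);print("flange top",(a+b)/2,np.degrees(np.arctan2(*(a-b)[1::-1])),np.linalg.norm(a-b))
a,b=cast(S,[s(240,314),s(453,238)],12);print("flange side",(a+b)/2,np.degrees(np.arctan2(*(a-b)[1::-1])),np.linalg.norm(a-b))
print("ring top",cast(T,t(357,233),40),"side",cast(S,s(350,221),40))
print("fit tip side",cast(S,s(355,117),79))
for n,d in(("T",T),("S",S)):
    hsv=cv2.cvtColor(d["frame"],cv2.COLOR_BGR2HSV)
    m=cv2.inRange(hsv,(15,130,70),(32,255,255)); c=proj(d,(425,147,50)); k=np.zeros_like(m); cv2.circle(k,tuple(int(x) for x in c),28,255,-1)
    m&=k; y,x=np.nonzero(m); print(n,"brass",x.min(),x.max(),y.min(),y.max(),x.mean(),y.mean(),len(x),cast(d,(x.mean(),y.mean()),55))
    w=cv2.inRange(hsv,(0,0,40),(180,255,255))
    # bystanders: dark blobs / pale
for p in((239,180),(320,150)): print("bystander",cast(T,p,8))
E
```

```text
flange top [427.75161707 146.28612516  12.        ] 7.41719027326785 69.63823243025499
flange side [426.63291753 147.49960147  12.        ] -172.6863524944662 70.37800512878307
ring top [[427.85493757 146.08283523  40.        ]] side [[426.11705491 144.51987917  40.        ]]
fit tip side [[428.67642639 148.86897837  79.        ]]
T brass 286 296 197 208 290.8909090909091 203.45454545454547 55 [[423.72775791 146.31170278  55.        ]]
S brass 252 261 223 235 256.3 231.38 50 [[423.67339143 139.18689681  55.        ]]
bystander [[492.07225857 265.03893471   8.        ]]
bystander [[561.19255646  68.95860757   8.        ]]
```

Call:
{"fn": "step_arm", "kwargs": {
  "deltas": [
    [1,0,0,2,0],
    [1,0,0,2,0],
    [1,1.8,-4.0,0,3],
    [1,1.8,-4.0,0,3],
    [1,1.8,-4.0,0,3],
    [1,1.8,-4.0,0,3],
    [1,1.8,-4.0,0,3],
    [1,1.8,-4.0,0,3],
    [1,1.8,-4.0,0,3],
    [1,1.8,-4.0,0,3],
    [1,1.8,-4.0,-2,3],
    [1,2.1,-4.1,-2,3],
    [1,0,0,-2,0],
    [1,0,0,0,0],
    [1,0,0,0,0]
  ],
  "newtons": 40
}}

```text
time_s: 2.17
tcp_pos: [427.2, 147.5, 182.9]
tool_rot: [-180.0, -0.1, 6.0]
contact_force: [0.3, -0.1, 0.8]
width: 85.4
gripper_force: 0.0
```

Call:
{"fn": "step_arm", "kwargs": {
  "deltas": [
    [1,0,0,-3,0],
    [1,0,0,-3,0],
    [1,0,0,-3,0],
    [1,0,0,-2.5,0],
    [0.6,0,0,-1.5,0],
    [0.6,0,-0.1,-0.8,0],
    [0.6,0,0,0,0],
    [0.6,0,0,0,0]
  ]
}}

```text
time_s: 3.18
tcp_pos: [427.5, 146.5, 44.9]
tool_rot: [-180.0, -0.1, 6.0]
contact_force: [0.7, 0.6, -0.4]
width: 51.5
gripper_force: 0.0
```

```bash
cat > look.py <<'E'
from h import *
import sys
x,y,z=map(float,sys.argv[2:5]); o=[]
for n in("top","side"):
    d=vision.get_image(n); c=proj(d,(x,y,z)).astype(int)
    u,v=np.clip(c[0]-40,0,432),np.clip(c[1]-40,0,304)
    f=d["frame"][v:v+80,u:u+80]; print(n,"origin",u,v)
    o.append(cv2.resize(f,(400,400),interpolation=cv2.INTER_CUBIC))
cv2.imwrite(f"pics/{sys.argv[1]}.png",np.hstack(o))
E
python3 look.py g1 427 147 50
```

```text
top origin 250 162
side origin 216 189
```

View pics/g1.png

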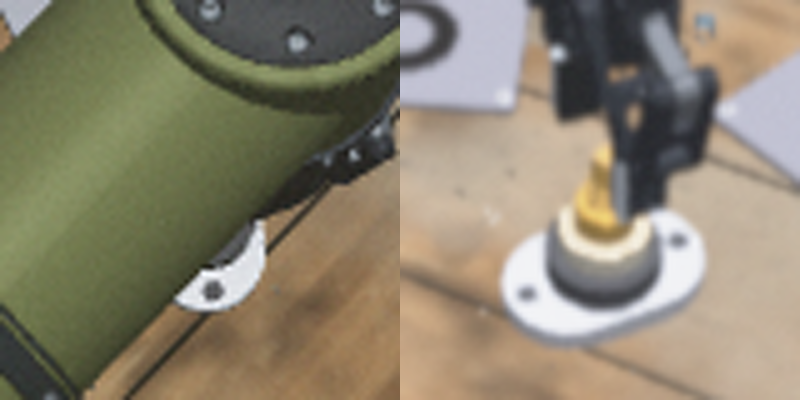

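Fingers straddle the brass fitting in the side view, at about side (257,225), with tips just above the ring top. Closing.

Call:
{"fn": "step_arm", "kwargs": {
  "deltas": [
    [0.6,0,0,-0.25,0],
    [0.4,0,0,0,0],
    [0.2,0,0,0,0],
    [0,0,0,0,0],
    [0,0,0,0,0],
    [0,0,0,0,0],
    [0,0,0,0,0],
    [0,0,0,0,0]
  ]
}}

```text
time_s: 4.28
tcp_pos: [427.1, 146.3, 41.5]
tool_rot: [-180.0, -0.0, 6.0]
contact_force: [-0.4, 1.6, -0.3]
width: 12.5
gripper_force: 38.1
```

```bash
python3 look.py g2 427 147 50
```

```text
top origin 250 162
side origin 216 189
```

View pics/g2.png

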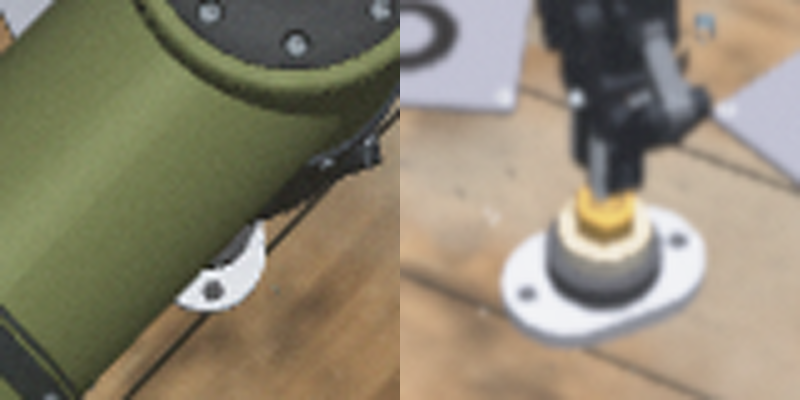

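```bash
python3 - <<'E'
from h import *
d=vision.get_image("side")
for off,yy in((0,139),(0,132)):
  for z in(40,45,50,55,60): print(yy,z,((proj(d,(427,yy,z))-[216,189])*5+[400,0]).round())
print("fit axis",[((proj(d,(427,147,z))-[216,189])*5+[400,0]).round().tolist() for z in(39,51,79)])
E
```

```text
139 40 [609. 235.]
139 45 [609. 227.]
139 50 [609. 219.]
139 55 [610. 210.]
139 60 [610. 202.]
132 40 [615. 247.]
132 45 [615. 239.]
132 50 [615. 231.]
132 55 [615. 223.]
132 60 [615. 215.]
fit axis [[603.0, 222.0], [603.0, 203.0], [604.0, 156.0]]
```

Tips end at about z≈61, on the thread rather than the foot. So the finger ends sit about 19 mm behind the TCP in practice. I'll reopen and go lower.

Call:
{"fn": "step_arm", "kwargs": {
  "deltas": [
    [0.5,0,0,0,0],
    [0.5,0,0,0,0],
    [0.5,0,0,0,0],
    [0.5,0,0,-0.8,0],
    [0.5,0,0,-0.8,0],
    [0.5,0,0,0,0],
    [0.2,0,0,0,0],
    [0,0,0,0,0],
    [0,0,0,0,0],
    [0,0,0,0,0],
    [0,0,0,0,0]
  ]
}}

```text
time_s: 5.8
tcp_pos: [427.1, 146.3, 25.6]
tool_rot: [-180.0, -0.0, 6.0]
contact_force: [0.3, 1.7, 0.9]
width: 19.5
gripper_force: 38.2
```

```bash
python3 look.py g3 427 147 50
```

```text
top origin 250 162
side origin 216 189
```

View pics/g3.png

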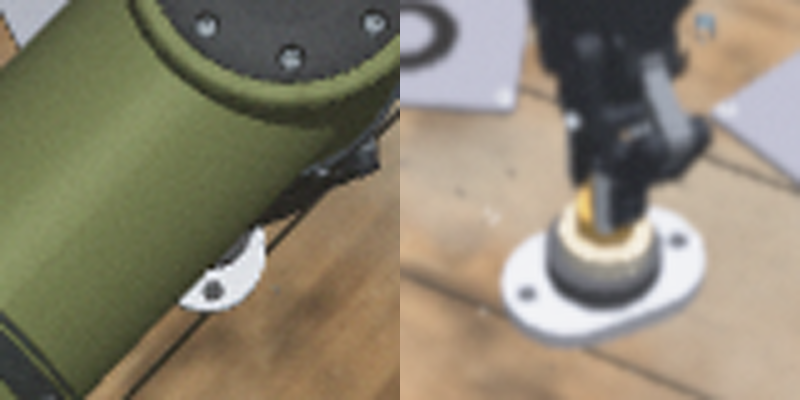

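Call:
{"fn": "step_arm", "kwargs": {
  "deltas": [
    [0.5,0,0,0,0],
    [0.5,0,0,0,0],
    [0.5,0,0,-0.4,0],
    [0.5,0,0,-0.3,0],
    [0.5,0,0,0,0],
    [0.2,0,0,0,0],
    [0,0,0,0,0],
    [0,0,0,0,0],
    [0,0,0,0,0],
    [0,0,0,0,0]
  ],
  "newtons": 40
}}

```text
time_s: 7.15
tcp_pos: [427.1, 146.2, 18.5]
tool_rot: [-180.0, -0.0, 6.0]
contact_force: [-0.0, -0.6, 1.4]
width: 21.8
gripper_force: 39.2
```

Call:
{"fn": "step_arm", "kwargs": {
  "deltas": [
    [0.5,0,0,0,0],
    [0.5,0,0,0,0],
    [0.5,0,0,-0.3,0],
    [0.5,0,0,-0.2,0],
    [0.5,0,0,0,0],
    [0.2,0,0,0,0],
    [0,0,0,0,0],
    [0,0,0,0,0],
    [0,0,0,0,0],
    [0,0,0,0,0]
  ]
}}

```text
time_s: 8.4
tcp_pos: [427.1, 146.1, 13.5]
tool_rot: [180.0, -0.0, 6.0]
contact_force: [-0.8, 0.5, 1.2]
width: 22.8
gripper_force: 39.2
```

```bash
python3 look.py g4 427 147 50
```

```text
top origin 250 162
side origin 216 189
```

View pics/g4.png

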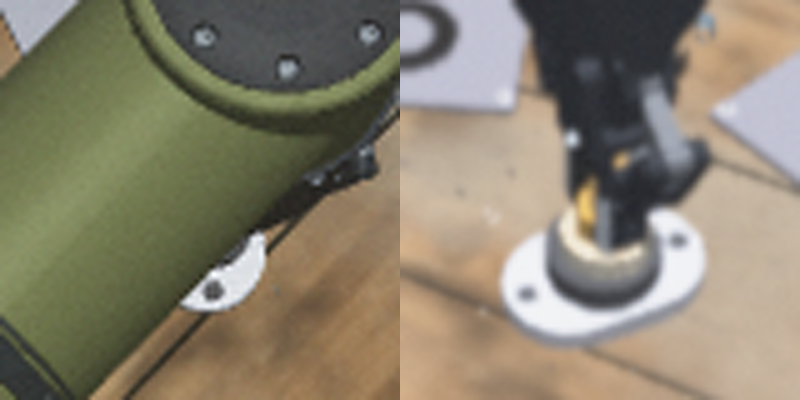

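Call:
{"fn": "step_arm", "kwargs": {
  "deltas": [
    [0,0,0,0.5,0],
    [0,0,0,1,0],
    [0,0,0,2,0],
    [0,0,0,3,0],
    [0,0,0,3,0],
    [0,0,0,0,0]
  ]
}}

```text
time_s: 9.25
tcp_pos: [428.3, 146.9, 111.7]
tool_rot: [-179.9, -0.3, 6.0]
contact_force: [0.6, 0.7, -0.2]
width: 22.7
gripper_force: 39.3
```

```bash
python3 look.py g5 427 147 120
```

```text
top origin 252 156
side origin 216 165
```

View pics/g5.png

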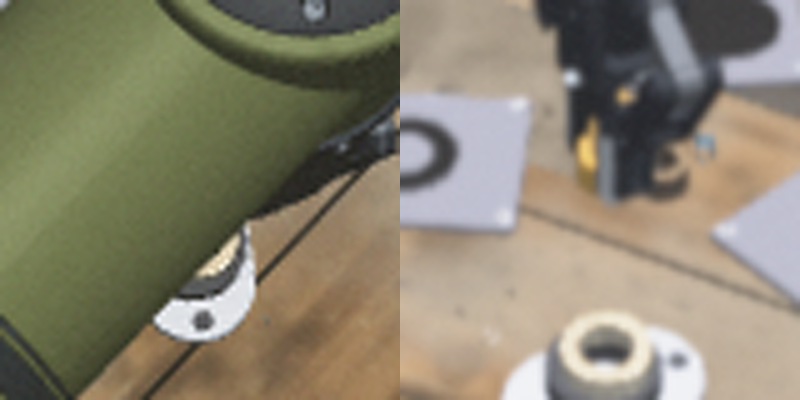

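Call:
{"fn": "step_arm", "kwargs": {
  "deltas": [
    [0,2.4,1.05,0,0],
    [0,2.4,1.05,0,0],
    [0,2.4,1.05,0,0],
    [0,2.4,1.05,0,0],
    [0,2.4,1.05,0,0],
    [0,2.4,1,0,0],
    [0,0,0,-2,0],
    [0,0,0,-3,0],
    [0,0,0,-3,0],
    [0,0,0,-2,0],
    [0,0,0,-1,0],
    [0,0,0,0,0],
    [0,0,0,0,0]
  ]
}}

```text
time_s: 10.98
tcp_pos: [571.7, 209.0, -0.3]
tool_rot: [-180.0, -0.1, 6.0]
contact_force: [0.2, -0.0, -1.1]
width: 22.9
gripper_force: 39.3
```

```bash
python3 look.py g6 571 209 20; python3 - <<'E'
from h import *
d=vision.get_image("side")
print([((proj(d,(571.3,209.2,z))-[268,162])*5+[400,0]).round().tolist() for z in(6,12,18,52)], proj(d,(571.3,209,20)))
E
```

```text
top origin 221 106
side origin 268 164
[[602.0, 235.0], [603.0, 226.0], [605.0, 216.0], [612.0, 162.0]] [309.03034878 204.70792863]
```

View pics/g6.png

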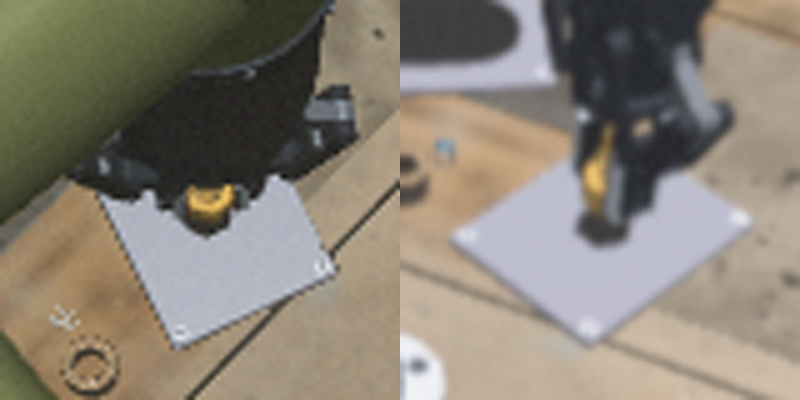

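Side view shows the fitting upright over the hexagon inlay at about side (309,208), about 20 mm above the plate. The offset is confirmed, and I'll lower on force.

Call:
{"fn": "step_arm", "kwargs": {
  "deltas": [
    [0,0,0,-0.8,0],
    [0,0,0,-0.6,0],
    [0,0,0,-0.3,0],
    [0,0,0,0,0],
    [0,0,0,0,0]
  ]
}}

```text
time_s: 11.75
tcp_pos: [571.1, 208.7, -18.6]
tool_rot: [-180.0, -0.0, 6.0]
contact_force: [0.2, 0.3, -1.2]
width: 22.3
gripper_force: 39.3
```

Call:
{"fn": "step_arm", "kwargs": {
  "deltas": [
    [0,0,0,-0.1,0],
    [0,0,0,-0.1,0],
    [0,0,0,0,0]
  ]
}}

```text
time_s: 12.12
tcp_pos: [571.2, 208.7, -19.4]
tool_rot: [180.0, -0.0, 6.0]
contact_force: [-3.4, -0.6, 6.2]
width: 22.6
gripper_force: 39.9
```

Call:
{"fn": "step_arm", "kwargs": {
  "deltas": [
    [0.5,0,0,0,0],
    [0.5,0,0,0,0],
    [0.5,0,0,0,0],
    [0.5,0,0,1,0],
    [0.5,0,0,3,0],
    [0.5,0,0,4,0],
    [0.7,0,0,4,0],
    [0.7,0,0,0,0]
  ]
}}

```text
time_s: 13.12
tcp_pos: [573.2, 209.6, 104.9]
tool_rot: [-179.8, -0.4, 6.0]
contact_force: [0.4, 0.6, -0.0]
width: 59.7
gripper_force: 0.0
```

Call:
{"fn": "step_arm", "kwargs": {
  "deltas": [
    [0.7,-2.4,-1.05,0,0],
    [0.7,-2.4,-1.05,0,0],
    [0.7,-2.4,-1.05,0,0],
    [0.7,-2.4,-1.05,0,0],
    [0.7,-2.4,-1,0,0],
    [0.7,-2.4,-1,0,0],
    [0.7,0,0,-3,0],
    [0.7,0,0,-3,0],
    [0.7,0,0,0,0],
    [0.7,0,0,0,0]
  ]
}}

```text
time_s: 14.38
tcp_pos: [427.6, 146.8, 40.7]
tool_rot: [180.0, -0.1, 6.0]
contact_force: [-0.0, 0.5, 0.6]
width: 59.5
gripper_force: 0.0
```

```bash
python3 - <<'E'
from h import *
d=vision.get_image("side"); hsv=cv2.cvtColor(d["frame"],cv2.COLOR_BGR2HSV)
m=cv2.inRange(hsv,(15,130,70),(32,255,255)); c=proj(d,(571,209,25)); k=np.zeros_like(m); cv2.circle(k,tuple(int(x) for x in c),25,255,-1)
y,x=np.nonzero(m&k); print(x.min(),x.max(),y.min(),y.max(),x.mean(),y.mean(),[proj(d,(571.3,209.2,z)).round(1) for z in(6,20,46)])
E
```

```text
305 312 200 211 308.3448275862069 207.6551724137931 [array([308.4, 209. ]), array([309. , 204.6]), array([310.1, 196.3])]
```

Call:
{"fn": "step_arm", "kwargs": {
  "deltas": [
    [0.7,0,0,-2,0],
    [0.7,0,0,-1.4,0],
    [0.7,0,0,-0.5,0],
    [0.7,0,0,0,0],
    [0.3,0,0,0,0],
    [0,0,0,0,0],
    [0,0,0,0,0],
    [0,0,0,0,0],
    [0,0,0,0,0]
  ]
}}

```text
time_s: 15.55
tcp_pos: [427.6, 147.0, 1.3]
tool_rot: [-180.0, -0.1, 6.0]
contact_force: [-1.3, 0.4, 5.4]
width: 35.3
gripper_force: 40.2
```

Call:
{"fn": "step_arm", "kwargs": {
  "deltas": [
    [0,0,0,0.3,0],
    [0,0,0,1,0],
    [0,0,0,2,0],
    [0,0,0,3,0],
    [0,0,0,3,0],
    [0,0,0,0,0],
    [0,0,0,0,0]
  ]
}}

```text
time_s: 16.42
tcp_pos: [426.6, 146.6, 92.9]
tool_rot: [-180.0, 0.0, 6.0]
contact_force: [1.2, -0.2, -1.4]
width: 35.3
gripper_force: 39.9
```

```bash
python3 look.py g7 427 147 80
```

```text
top origin 251 159
side origin 216 179
```

View pics/g7.png

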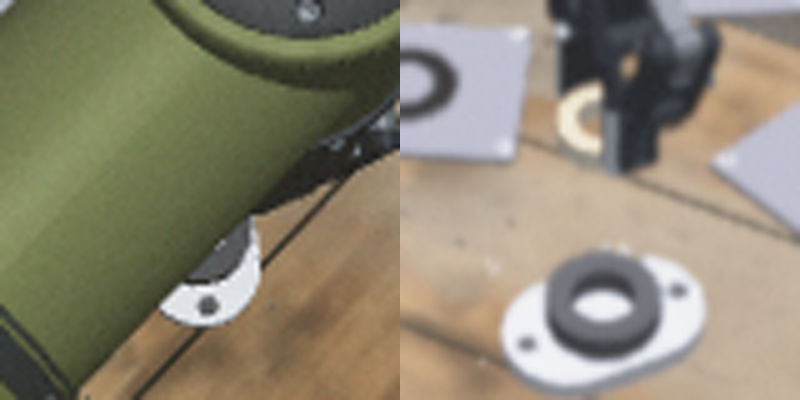

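Side view shows the ring held level in the fingers at about side (253,204), with the collar left centred on the flange at about side (257,239).

Call:
{"fn": "step_arm", "kwargs": {
  "deltas": [
    [0,0.7,-2.9,0,0],
    [0,0.7,-2.9,0,0],
    [0,0.7,-2.9,0,0],
    [0,0.7,-2.9,0,0],
    [0,0.7,-2.9,0,0],
    [0,0.7,-2.9,0,0],
    [0,0,0,-3,0],
    [0,0,0,-3,0],
    [0,0,0,-3,0],
    [0,0,0,-1.5,0],
    [0,0,0,-0.5,0],
    [0,0,0,0,0],
    [0,0,0,0,0]
  ]
}}

```text
time_s: 18.15
tcp_pos: [469.8, -27.2, -15.5]
tool_rot: [-180.0, -0.1, 6.0]
contact_force: [0.3, 0.3, -0.5]
width: 35.4
gripper_force: 40.0
```

Call:
{"fn": "step_arm", "kwargs": {
  "deltas": [
    [0,0,0,-0.2,0],
    [0,0,0,-0.15,0],
    [0,0,0,-0.1,0],
    [0,0,0,0,0]
  ]
}}

```text
time_s: 18.65
tcp_pos: [469.1, -27.4, -20.7]
tool_rot: [180.0, -0.0, 6.0]
contact_force: [-1.9, 0.2, 5.1]
width: 35.3
gripper_force: 40.4
```

Contact. Release, return to the pile for the collar.

Call:
{"fn": "step_arm", "kwargs": {
  "deltas": [
    [0.8,0,0,0,0],
    [0.8,0,0,0,0],
    [0.8,0,0,0,0],
    [0.8,0,0,1,0],
    [0.8,0,0,3,0],
    [0.9,0,0,3,0],
    [0.9,0,0,3,0],
    [0.9,-0.7,2.9,0,0],
    [0.9,-0.7,2.9,0,0],
    [0.9,-0.7,2.9,0,0],
    [0.9,-0.7,2.9,0,0],
    [0.9,-0.7,2.9,0,0],
    [0.9,-0.7,2.9,0,0],
    [0.9,0,0,-3,0],
    [0.9,0,0,-2,0],
    [0.9,0,0,0,0],
    [0.9,0,0,0,0]
  ]
}}

```text
time_s: 20.78
tcp_pos: [427.7, 146.9, 30.4]
tool_rot: [-180.0, -0.1, 6.0]
contact_force: [-0.3, 0.2, 1.1]
width: 77.3
gripper_force: 0.0
```

```bash
python3 - <<'E'
from h import *
# ring on its tile: outer outline of the pale ring + pile check
for n in("top","side"):
    d=vision.get_image(n); hsv=cv2.cvtColor(d["frame"],cv2.COLOR_BGR2HSV)
    c=proj(d,(469.2,-27,18)); print(n,"expect",c.round(1))
    m=cv2.inRange(hsv,(10,25,100),(35,130,255)); k=np.zeros_like(m); cv2.circle(k,tuple(int(x) for x in c),17,255,-1)
    ys,xs=np.nonzero(m&k)
    if len(xs): r=cv2.minEnclosingCircle(np.c_[xs,ys].astype(np.float32)); print(len(xs),r,cast(d,r[0],18))
E
```

```text
top expect [363.3 185.5]
119 ((363.5, 185.77272033691406), 8.164984703063965) [[468.45316215 -27.34476066  18.        ]]
side expect [307.9 304.3]
133 ((307.5, 306.5), 10.12432861328125) [[466.61139655 -31.09482954  18.        ]]
```

Call:
{"fn": "step_arm", "kwargs": {
  "deltas": [
    [0.9,0,0,-2,0],
    [0.9,0,0,-1.6,0],
    [0.9,0,0,-0.8,0],
    [0.9,0,0,0,0],
    [0.5,0,0,0,0],
    [0.3,0,0,0,0],
    [0,0,0,0,0],
    [0,0,0,0,0],
    [0,0,0,0,0],
    [0,0,0,0,0]
  ],
  "newtons": 60
}}

```text
time_s: 22.12
tcp_pos: [427.8, 147.1, -13.7]
tool_rot: [-180.0, -0.1, 6.0]
contact_force: [-3.4, -0.6, 5.5]
width: 47.5
gripper_force: 60.8
```

Call:
{"fn": "step_arm", "kwargs": {
  "deltas": [
    [0,0,0,0.3,0],
    [0,0,0,1,0],
    [0,0,0,2,0],
    [0,0,0,3,0],
    [0,0,0,2,0],
    [0,0,0,0,0],
    [0,-0.7,2.8,0,0],
    [0,-0.7,2.8,0,0],
    [0,-0.7,2.8,0,0],
    [0,-0.7,2.8,0,0],
    [0,-0.8,2.8,0,0],
    [0,-0.7,2.8,0,0],
    [0,0,0,-3,0],
    [0,0,0,-3,0],
    [0,0,0,-2,0],
    [0,0,0,0,0],
    [0,0,0,0,0]
  ]
}}

```text
time_s: 24.25
tcp_pos: [384.2, 314.8, -11.6]
tool_rot: [-180.0, -0.0, 6.0]
contact_force: [0.0, 0.0, -0.4]
width: 47.7
gripper_force: 62.1
```

```bash
python3 look.py g8 384 315 20
```

```text
top origin 177 184
side origin 176 151
```

View pics/g8.png

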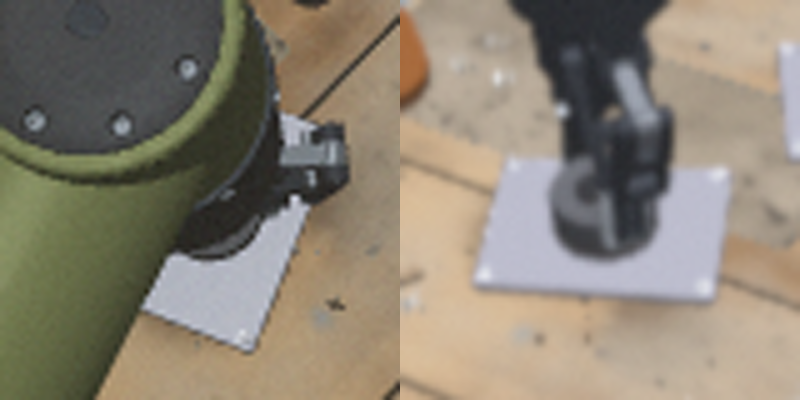

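The collar is held level over its inlay, at about side (217,194). Lowering to contact.

Call:
{"fn": "step_arm", "kwargs": {
  "deltas": [
    [0,0,0,-0.4,0],
    [0,0,0,-0.25,0],
    [0,0,0,-0.15,0],
    [0,0,0,0,0],
    [0,0,0,0,0]
  ]
}}

```text
time_s: 24.98
tcp_pos: [384.1, 314.7, -19.7]
tool_rot: [180.0, -0.0, 6.0]
contact_force: [-2.2, -1.5, 4.2]
width: 47.7
gripper_force: 62.6
```

Call:
{"fn": "step_arm", "kwargs": {
  "deltas": [
    [1,0,0,0,0],
    [1,0,0,0,0],
    [1,0,0,0,0],
    [1,0,0,1,0],
    [1,0,0,3,0],
    [1,0,0,3,0],
    [1,0,0,2,1.4],
    [1,0,0,0,0]
  ]
}}

```text
time_s: 25.98
tcp_pos: [384.8, 315.7, 72.3]
tool_rot: [-179.8, -0.2, 7.4]
contact_force: [-0.0, -1.7, -0.7]
width: 85.6
gripper_force: 0.0
```

```bash
python3 - <<'E'
from h import *
for n in("top","side"):
    d=vision.get_image(n); g=cv2.cvtColor(d["frame"],cv2.COLOR_BGR2GRAY)
    c=proj(d,(427.3,146.7,12)); k=np.zeros_like(g); cv2.circle(k,tuple(int(x) for x in c),32,255,-1)
    m=cv2.inRange(cv2.cvtColor(d["frame"],cv2.COLOR_BGR2HSV),(0,0,150),(180,45,255))&k
    cs,h=cv2.findContours(m,cv2.RETR_EXTERNAL,cv2.CHAIN_APPROX_NONE)
    o=max(cs,key=cv2.contourArea); r=cv2.minAreaRect(cast(d,o[:,0],12)[:,:2].astype(np.float32)); print(n,"outline",np.round(r[0],1),np.round(r[1],1),round(r[2],1))
    for w in(34.5,-34.5):
        a=np.radians(7.4); p=proj(d,(427.3+w*np.cos(a),146.7+w*np.sin(a),12)); x,y=p.round().astype(int)
        q=255-g[y-5:y+6,x-5:x+6].astype(float); q=np.clip(q-120,0,None); v,u=np.mgrid[y-5:y+6,x-5:x+6]
        print(" spot",cast(d,((u*q).sum()/q.sum(),(v*q).sum()/q.sum()),12).round(1),"exp",p.round(1))
d=vision.get_image("side")
cv2.imwrite("pics/s2.png",d["frame"])
E
```

```text
top outline [427.8 146.9] [87.4 57.2] 5.7
 spot [[462.6 150.3  12. ]] exp [287.3 191. ]
 spot [[385.2 143.4  12. ]] exp [292.1 219.6]
side outline [428.2 149.6] [79.2 86.2] 72.5
 spot [[460.6 151.   12. ]] exp [271.4 236.9]
 spot [[381.8 133.5  12. ]] exp [241.6 247.5]
```

View pics/s2.png

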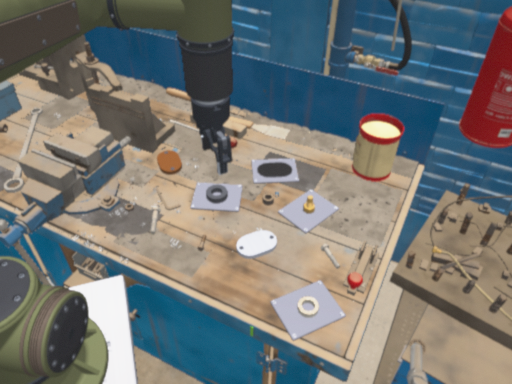

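Three parts sit on their own tiles: collar at side (217,193), fitting at (309,204), ring at (308,306). The flange is still at (257,243), with the bushing at (268,199) and the bolt at (331,254) in place.

Call:
{"fn": "step_arm", "kwargs": {
  "deltas": [
    [1,0.7,-2.8,0,0],
    [1,0.7,-2.8,0,0],
    [1,0.7,-2.8,0,0],
    [1,0.7,-2.8,0,0],
    [1,0.8,-2.8,0,0],
    [1,0.7,-2.8,0,0],
    [1,0,0,-3,0],
    [1,0,0,-3,0],
    [1,0,0,-2,0],
    [1,0,0,-0.8,0],
    [1,0,0,-0.4,0],
    [1,0,0,0,0],
    [1,0,0,0,0]
  ]
}}

```text
time_s: 27.75
tcp_pos: [427.4, 147.0, -21.4]
tool_rot: [-180.0, -0.1, 7.4]
contact_force: [0.3, -0.6, 0.4]
width: 85.8
gripper_force: 0.0
```

Call:
{"fn": "step_arm", "kwargs": {
  "deltas": [
    [1,0,0,-0.3,0],
    [0.6,0,0,0,0],
    [0.4,0,0,0,0],
    [0,0,0,0,0],
    [0,0,0,0,0],
    [0,0,0,0,0],
    [0,0,0,0,0]
  ],
  "newtons": 70
}}

```text
time_s: 28.62
tcp_pos: [427.4, 146.9, -24.2]
tool_rot: [-180.0, -0.1, 7.4]
contact_force: [-2.8, 0.7, 5.5]
width: 53.0
gripper_force: 72.1
```

Call:
{"fn": "step_arm", "kwargs": {
  "deltas": [
    [0,0,0,0.3,0],
    [0,0,0,1,0],
    [0,0,0,2,0],
    [0,0,0,3,0],
    [0,0,0,2.7,0],
    [0,0,0,0,0],
    [0,1.5,2.7,0,-2.6],
    [0,1.5,2.7,0,-2.6],
    [0,1.5,2.7,0,-2.6],
    [0,1.5,2.7,0,-2.6],
    [0,1.5,2.7,0,-2.7],
    [0,1.4,2.7,0,-2.7],
    [0,1.4,2.7,0,-2.7],
    [0,1.4,2.7,0,-2.7],
    [0,0,0,-3,0],
    [0,0,0,-2.5,0],
    [0,0,0,-1.5,0],
    [0,0,0,0,0],
    [0,0,0,0,0]
  ]
}}

```text
time_s: 31.0
tcp_pos: [544.6, 363.0, -4.0]
tool_rot: [-179.9, -0.1, -13.8]
contact_force: [0.5, 0.1, -3.5]
width: 52.6
gripper_force: 74.3
```

```bash
python3 look.py g9 544 363 15
```

```text
top origin 157 119
side origin 234 126
```

View pics/g9.png

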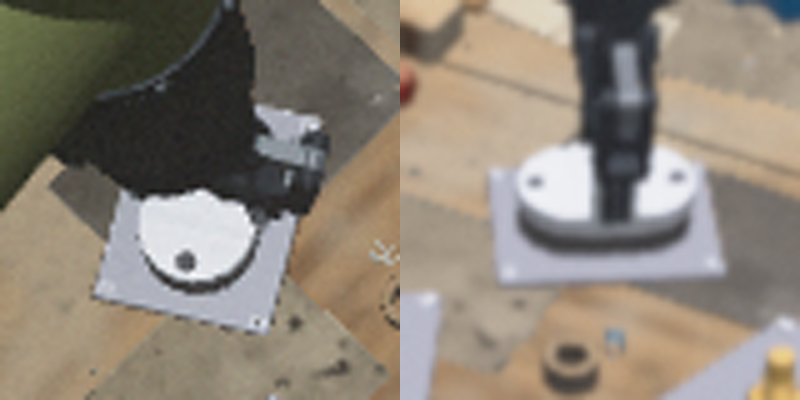

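The flange is held level and parallel over its outline, at about side (275,164). Lowering 14 mm.

Call:
{"fn": "step_arm", "kwargs": {
  "deltas": [
    [0,0,0,-0.7,0],
    [0,0,0,-0.4,0],
    [0,0,0,-0.2,0],
    [0,0,0,-0.15,0],
    [0,0,0,0,0],
    [0,0,0,0,0]
  ]
}}

```text
time_s: 31.85
tcp_pos: [544.1, 362.6, -18.1]
tool_rot: [180.0, -0.0, -13.8]
contact_force: [-4.1, -2.3, 3.6]
width: 52.8
gripper_force: 75.4
```

Call:
{"fn": "step_arm", "kwargs": {
  "deltas": [
    [1,0,0,0,0],
    [1,0,0,0,0],
    [1,0,0,0,0],
    [1,0,0,0,0],
    [1,0,0,1,0],
    [1,0,0,3,0],
    [1,0,0,4,0],
    [1,0,0,4,0],
    [1,0,0,4,0],
    [1,-4,-1,0,0],
    [1,-4,-1,0,0],
    [1,-4,-1,0,0],
    [1,0,0,0,0],
    [1,0,0,0,0],
    [1,0,0,0,0]
  ]
}}

```text
time_s: 33.72
tcp_pos: [424.6, 332.7, 140.4]
tool_rot: [180.0, -0.0, -13.8]
contact_force: [-0.1, 0.1, 0.3]
width: 85.4
gripper_force: 0.0
```

```bash
python3 - <<'E'
from h import *
d=vision.get_image("side"); cv2.imwrite("pics/end.png",d["frame"]); s=env.sense(); print(s["time_s"],s["contact_force"],s["tcp_pos"])
E
```

```text
33.775 [0.49661747 0.27210411 0.63546402] [424.54836754 332.667252   140.15999668]
```

View pics/end.png

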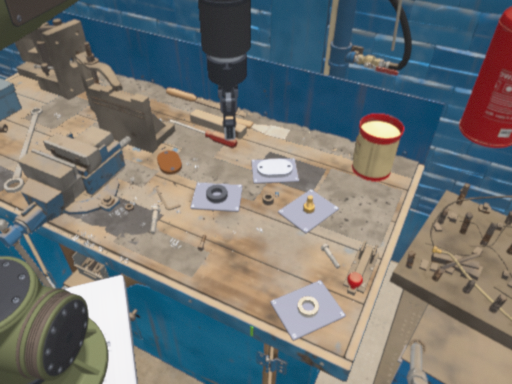

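All four parts sit on their own tiles: flange (274,168), collar (217,193), fitting (309,204) and ring (308,306). The bystanders are unmoved and the arm is clear.

```bash
python3 -c "
from plant import order
print(order.job_done())"
```

```text
the job is handed in; nothing more can be done
None
```

I moved the fitting, ring, collar and flange onto their own tiles, left the bushing and bolt in place, and handed the job in at about 34 s; no verdict was returned.

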